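Raise the lane barrier and send the bottle through

TASK

With your fingers, push the barrier arm that closes the sample lane up past its balance point, so that it tips over and stays raised by itself. Then push the small screw-cap bottle gently along the lane, standing upright all the way, until it rests against the stop at the far end. Only push: do not grip or lift the bottle, and leave the beaker, the vials and the cork ring beside the lane where they are.

Things in the scene. Friction and masses are not known exactly. Their poses are not given: they have to be found in the camera images.
- lane: Fixed sample lane: 6 mm aluminium plate, two white guide rails along its x axis (inner faces at y = +-42 mm, x from -128 to +109 mm, tops 26 mm above the bench). Origin on the bench under the middle of the lane, right under the closed barrier; x along the lane toward the far end stop, y left, z up. The bottle waits at negative x and must go to positive x.
- end_stop (a point): Middle of the end stop's face, 20 mm above the bench, at x = +105 mm in the lane's frame: a 100 mm aluminium bar across the lane, top 36 mm above the bench. Its thin rubber facing gives way and does not count.
- pivot (a point): Axis of the barrier arm: at x = 0, y = +120, z = 100 mm in the lane's frame, running along the lane's x. It sits between two grey cheeks (y from 100 to 140 mm, x within +-26 mm, tops 115 mm above the bench).
- barrier_tip (a point): Free end of the barrier arm on its centre line, 280 mm from the pivot; moves with the arm. The arm is a round bar of 16 mm diameter (18 mm at the end cap). Closed, the tip lies at x = 0, y = -160, z = 100 mm in the lane's frame; under the arm there is bare bench from y = -65 to -160 mm.
- weight (a point): Centre of the barrier's counterweight: a steel disc of 56 mm diameter, 30 mm wide, fixed to the arm 58 mm above the pivot when closed. It swings outward to the lane's +y as the arm rises, and moves with the arm.
- barrier (a joint): Angle of the barrier arm, rad: 0 = closed, level across the lane 100 mm above the bench; 1.52 = raised, nearly upright above the pivot. Balance point near 0.77 rad: let go below it the arm sinks back, beyond it the arm goes on by itself to 1.52 and stays. The hinge is damped; lifting slowly takes 1 to 2 N, 240 mm from the pivot.
- sample_bottle: Round clear bottle with screw cap, 70 mm diameter, 143 mm high, origin at the centre of its underside. It stands on the lane plate (6 mm above the bench) on the robot's side of the barrier; against the end stop its origin is at x = +70 mm in the lane's frame.
- glass_beaker: Glass beaker, bystander, 83 x 92 x 118 mm, origin at the centre of its underside.
- near_vial: Small screw-cap vial, bystander, 24 mm diameter, 54 mm high, beyond the arm to the right of the lane; origin at the centre of its underside.
- side_vial: Small screw-cap vial, bystander, 24 mm diameter, 54 mm high, left of the lane; origin at the centre of its underside.
- cork: Cork flask ring, bystander, 71 mm diameter, 26 mm high, to the right; origin at the centre of its underside.
There are look-alikes about, which are no part of the job. Leave any orange or yellow look-alike of the sample_bottle alone.

How it is judged (in metres and radians):
On the way, in this order (a step that is already met when the one before it is completed fails the run):
1. the barrier stands raised by itself, with the bottle still waiting in front of it (value of joint barrier above 1.4 rad and x of sample_bottle in the frame of lane below -0.04 m), for 0.3 s.
2. the bottle has been pushed through to the end stop (x of sample_bottle in the frame of lane above 0.062 m), for 0.2 s.
At the end, for the whole second after the job is handed in: The barrier stands raised (above 1.4 rad) by itself; the bottle stands upright (within 0.08 rad), at rest, between the guide rails and within 10 mm of touching the end stop (value of joint barrier above 1.4 rad and x of sample_bottle in the frame of lane between 0.06 and 0.08 m and y of sample_bottle in the frame of lane between -0.02 and 0.02 m and angle between sample_bottle's own z axis and vertical below 0.08 rad and linear speed of sample_bottle below 0.02 m/s).
It fails at once if the bottle is lifted more than 12 mm off the lane (height (world z) of sample_bottle above 0.018 m).
It fails at once if the bottle is tipped by more than 0.3 rad (angle between sample_bottle's own z axis and vertical above 0.3 rad).
It fails at once if the bottle is gripped or rammed (more than 35 N from the fingers) (contact force between the fingers and sample_bottle above 35 N).
It fails at once if a bystander is moved by more than 25 mm (distance of any of glass_beaker, near_vial, side_vial, cork from where it was at the start of the episode above 0.025 m).
It also fails if it takes over 59 s, if anything falls off the work surface, if the arm or the gripper's body presses on something with over 40 N, if the wrist force passes 120 N, or if a joint passes its speed limit or range.

ROBOT

A 6-joint arm with a two-finger parallel gripper is mounted at the origin on a cart in front of the work surface, level with it; the furniture and walls round the work are solid. World frame = base frame: x ahead of the robot, y to its left, z up, the work surface at z = 0. Lengths are in mm, angles in rad, forces in N, time in s.
With the tool pointing down it reaches from about 350 to 1000 mm from the base axis. Payload 7.1 kg.
Tool frame: the origin (TCP) lies between the finger pads; the fingertips stand 14 mm ahead of it and the grasp point (between the pads) lies 5 mm behind it (env.tcp_to_tips is the distance from the TCP to the fingertips, in mm); z points along the fingers, y is the direction in which the jaws open and shut (so a half turn about z gives the same grasp; the last joint's range is limited). The gripper opens to 85 mm and grips with 20 to 120 N. Pads are 22 mm wide; open, the fingers measure 114 mm over their backs; the gripper's body (76 mm by 85 mm) begins 54 mm behind the grasp point. The pads swing forward as they close: fully open they stand 13 mm farther back than shut.
Start: joints at [1.146, 0.423, 1.63, -0, 1.089, -0.019], TCP at [246.689, 574.238, 245.319] pointing down, gripper open.
Joint ranges: [-3, 3], [-0.9, 2.11], [0.09, 2.58], [-1.31, 4.45], [0.11, 2.69], [-2.54, 2.54]. Speed limits (rad/s): [2.39, 2.39, 3.01, 3.14, 3.14, 3.14].

INTERFACE

Orientations are given as a rotation vector (axis times angle).
In Python, from plant import env gives the robot as it stands.
- The arm moves only by the tool servo_tool, never from a script. Its argument "increments" is a list of rows, each a list of 3 entries, a list of its own where there are three numbers: the finger opening in cm, from 0 to 8.54, then the shift along the tool's x, y, z in cm, then the turn, a rotation vector about the tool's x, y, z in degrees. A call has 1 to 12 rows; each row shifts and turns the pose as measured when the row begins, along the tool's axes as they then stand; what a row does not reach is not made up. A row lasts 1/8 s, in which the tool goes at most 62.5 mm and 10.7 degrees, less where a joint would pass 70% of its speed; a pose out of reach is approached as far as the arm can. A call with a gripper value outside its range is refused whole. The fingers move at their own pace and stop on an object; the grip force is fixed at half the most. Time passes only in rows, so rows that do not move let the fingers close. It gives the time, the measured TCP pose, the force and the opening at its end, in the units of the state.
- env.get_state(): the state, without advancing time (a new reading comes with each control period).
- env.read_camera(name): name is "scene" or "side" or "wrist"; returns (picture, depth): 480x640x3 uint8, blue, green, red; 480x640 float32, mm along the optical axis (not along the pixel's ray), 0 where there is no reading.
- env.get_calibration(name): a dict with "vfov" (degrees; the focal length in pixels is half the picture's height over the tangent of half this angle, whatever the lens; pixels are square), "cx", "cy" (the principal point, pixels), "R" (3x3) and "t" (3): a world point X has camera coordinates R X + t. Camera axes: x right, y down, z forward; pixel columns grow to the right and rows downward; lengths in mm; the calibration is good to about 2 mm. The wrist camera is an equidistant fisheye: a pixel r from the principal point sees the ray r / f radians off the axis. A picture is of the moment at which its call begins: read the wrist's pose just before it. get_calibration takes no time and is no camera call; for the wrist camera it gives the pose at the moment of the call.
- env.close_job(): hands the job in, once; it reports no verdict.
The state is a dict: "time": time; "joint_positions": joint angles; "qd": joint speeds; "tau": joint torques, N m; "eef_pos": TCP position; "tool_rot": TCP orientation; "ft_force": force on the tool from outside, world axes, zero at the start; "torque": the same for the moment, N m; "finger_gap": finger opening in mm.
Only numpy, scipy, OpenCV 4.12 (cv2) and the standard library are available. Lean on these libraries where they do the work, as an engineer would, in place of code of your own. Each camera call takes 0.05 s, during which the arm holds its last target. There are 200 camera calls.

## Working session

There is one attempt and no reset: what is moved stays moved. The work goes in short steps, Python scripts to look and compute and a tool call to move; the robot and the scene stay as the last step left them, time stands still between calls to the robot, and variables do not carry over. Pictures are saved under pics/ and viewed, about 8 in all and at most 12, crops included, and the job is handed in when it is done.

Besides the shell and the picture viewer there is one more tool, called after "Request:" in YAML: its name, and indented under it one key for each argument. servo_tool: Moves the arm, as the interface text tells. Its arguments: {"type":"object","properties":{"increments":{"type":"array","items":{"type":"array"}}},"required":["increments"]}

```bash
mkdir -p pics
cat > h.py <<'E'
from plant import env
import numpy as np, cv2
from scipy.spatial.transform import Rotation as Rn
def cloud(name,pic=None):
    c=env.get_calibration(name); im,d=env.read_camera(name)
    f=240/np.tan(np.radians(c["vfov"])/2)
    v,u=np.mgrid[0:480,0:640]
    X=np.stack([(u-c["cx"])/f*d,(v-c["cy"])/f*d,d],-1)
    W=(X-np.array(c["t"]).ravel())@np.array(c["R"])
    W[d==0]=np.nan
    if pic: cv2.imwrite(pic,im)
    return im,W
E
python3 - <<'E'
from h import *
for n in("scene","side"):
    im,W=cloud(n,f"pics/{n}0.png"); np.save(f"{n}0.npy",W)
    c=env.get_calibration(n);print(n,-np.array(c["R"]).T@np.array(c["t"]).ravel(),c["vfov"])
s=env.get_state();print(s)
E
```

```text
scene [ -56.39431146 -854.85650819 1318.47580228] 50.23995586532647
side [ 393.71730554  578.53025542 1194.23030319] 49.72433044664824
{'time': 0.1, 'joint_positions': array([ 1.14599556e+00,  4.23796593e-01,  1.63061547e+00,  5.04888505e-05,
        1.08860726e+00, -1.90010325e-02]), 'qd': array([-6.44433437e-04, -1.43037191e-03, -3.31299214e-03,  7.35410390e-04,
       -2.25059466e-03,  2.43107424e-05]), 'tau': array([ 9.68348900e-05, -5.58426225e+01, -2.82445335e+01, -1.31297807e-04,
        3.00503016e-03,  1.78700692e-06]), 'eef_pos': array([246.48821642, 573.8191325 , 244.6025802 ]), 'tool_rot': array([-6.33027930e-01, -3.07678868e+00,  2.17035013e-03]), 'ft_force': array([-0.98398654, -0.36080283,  0.22860678]), 'torque': array([ 0.02685362,  0.00042661, -0.03544648]), 'finger_gap': 85.32570780244909}
```

View pics/scene0.png

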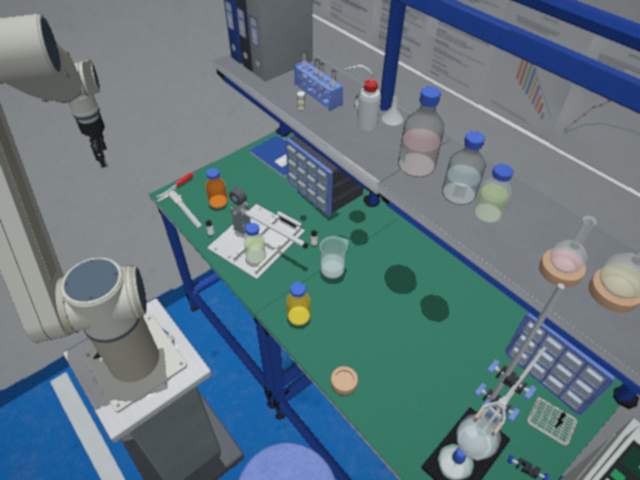

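View pics/side0.png

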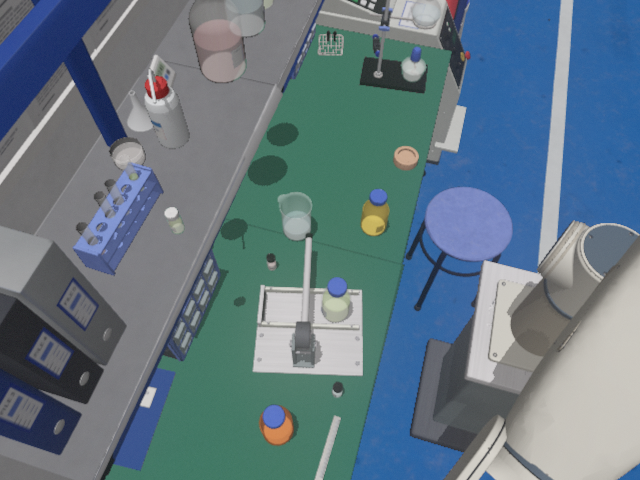

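Side view: the lane plate spans about (255–363, 288–373), with the bottle at (337,300), the arm from (303,340) to its tip at (308,240), and the stop at the left, near (262,305). The beaker is at (296,217), the near vial at (271,262), the side vial at (337,390), and the orange and yellow decoys stand clear of the lane. Next I'll measure positions.

Run:
```python
from h import *
im=cv2.imread("pics/side0.png");W=np.load("side0.npy")
crop=cv2.resize(im[180:420,220:400],None,fx=3.3,fy=2.5*1.0,interpolation=cv2.INTER_CUBIC)
crop=cv2.resize(im[200:400,225:395],None,fx=3,fy=3,interpolation=cv2.INTER_CUBIC);cv2.imwrite("pics/c1.png",crop)
hsv=cv2.cvtColor(im,cv2.COLOR_BGR2HSV)
X,Y,Z=W[...,0],W[...,1],W[...,2]
box=np.zeros(Z.shape,bool);box[275:380,240:372]=1
pl=box&(hsv[...,1]<60)&(hsv[...,2]>120)&(Z<14)&(Z>-4)
r=cv2.minAreaRect(W[pl][:,:2].astype(np.float32));print("plate",r,cv2.boxPoints(r),np.median(Z[pl]))
rails=box&(hsv[...,1]<60)&(Z>18)&(Z<40)
print("rail pts",rails.sum())
# arm pts z 85-115
b2=np.zeros(Z.shape,bool);b2[225:350,290:330]=1
arm=b2&(Z>80)&(Z<125)&(hsv[...,1]<70)
P=W[arm];c=P.mean(0);u,s,vt=np.linalg.svd(P-c);print("arm",c,vt[0],s/np.sqrt(len(P)),(P-c)@vt[0]@np.eye(1)[0] if 0 else [c+vt[0]*t for t in np.percentile((P-c)@vt[0],[1,99])])
for n,(u0,v0) in dict(bottlecap=(337,287),beaker=(296,215),nv=(271,258),sv=(337,386),cork=(405,157),stop=(262,305),yel=(377,197),ora=(274,414),shelf=(280,90),tip=(308,242),weight=(303,328)).items(): print(n,np.nanmedian(W[v0-1:v0+2,u0-1:u0+2].reshape(-1,3),0).round())
```

```text
plate ((537.7545166015625, 137.8065185546875), (259.5444641113281, 255.80087280273438), 14.245033264160156) [[380.50012  229.84134 ]
 [443.44482  -18.094221]
 [695.0089    45.771698]
 [632.0642   293.70724 ]] 6.7124919384081005
rail pts 966
arm [547.25063976 103.50072737 106.12785733] [-0.27817989  0.96037345  0.01728558] [83.07516977 19.81959347  5.98990204] [array([590.83082414, -46.9531828 , 103.41986577]), array([508.63502797, 236.81521123, 108.52735957])]
bottlecap [484.  96. 149.]
beaker [ 655. -129.   33.]
nv [671.  21.  55.]
sv [430. 281.  55.]
cork [ 416. -422.   17.]
stop [655. 140.  34.]
yel [ 454. -171.  144.]
ora [532. 392. 144.]
shelf [ 704. -205.  393.]
tip [587. -19. 108.]
weight [524. 222. 187.]
```

View pics/c1.png

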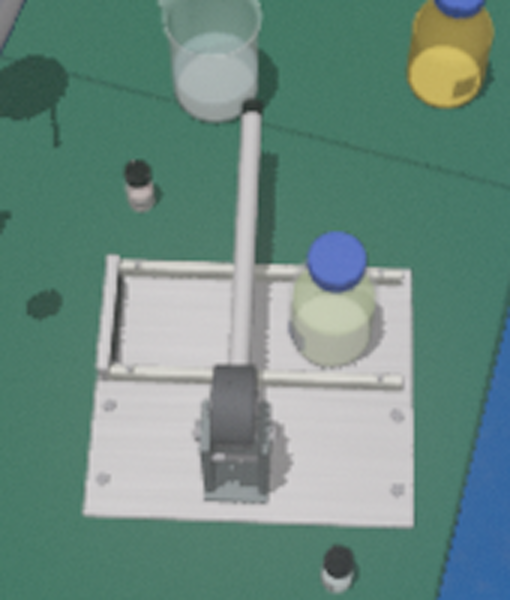

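The crop shows that the tip (250,105 in the crop) is close to the beaker and that the bottle is in front of the arm, between the rails. Next I'll fit the lane frame and read the tool axes.

Run:
```python
from h import *
from scipy.optimize import minimize
im=cv2.imread("pics/side0.png");W=np.load("side0.npy")
hsv=cv2.cvtColor(im,cv2.COLOR_BGR2HSV)
X,Y,Z=W[...,0],W[...,1],W[...,2]
box=np.zeros(Z.shape,bool);box[280:335,255:364]=1
for th in (14.25,15,16):
    R=Rn.from_euler('z',th,degrees=True).as_matrix()[:2,:2]
    o=np.array([538,110])
    L=(W[...,:2]-o)@R
    m=box&(hsv[...,1]<60)&(Z>21)&(Z<30)
    x,y=L[m].T
    for lo,hi in((-75,-20),(20,75)):
        k=(y>lo)&(y<hi); 
        print(th,k.sum(),"x",np.percentile(x[k],[1,99]).round(1),"fit",np.polyfit(x[k],y[k],1).round(3),np.percentile(y[k],[5,50,95]).round(1))
    b2=np.zeros(Z.shape,bool);b2[238:320,295:325]=1
    a=b2&(Z>95)&(Z<115)&(hsv[...,1]<70);xa,ya=L[a].T
    k=ya<80;print(" arm fit",np.polyfit(ya[k],xa[k],1).round(3),np.percentile(ya[k],[1,99]).round(1),np.median(Z[a]))
    s=(Z>30)&(Z<40)&box&(X>600);print(" stop",s.sum(),np.percentile(L[s],[2,50,98],axis=0).round(1).tolist())
    cap=box*0; 
blue=(hsv[...,0]>105)&(hsv[...,0]<128)&(hsv[...,1]>120);bb=np.zeros(Z.shape,bool);bb[272:300,322:352]=1
k=blue&bb&(Z>142)&(Z<160);print("cap",k.sum(),np.percentile(W[k],[2,50,98],axis=0).round(1).tolist())
s=env.get_state();print(Rn.from_rotvec(s["tool_rot"]).as_matrix().round(3))
# shelf extent: pts z 330-450
k=(Z>300)&(Z<420);print("shelf minx by y",[(int(y0),np.nanmin(X[k&(abs(Y-y0)<15)]).round() if (k&(abs(Y-y0)<15)).any() else None) for y0 in range(-300,400,60)])
```

```text
14.25 215 x [-110.7  119. ] fit [ 1.500e-02 -5.001e+01] [-54.9 -49.9 -45.6]
14.25 328 x [-110.3  120.2] fit [5.0000e-03 3.9887e+01] [26.5 41.3 45.4]
 arm fit [-0.013 12.623] [-147.5   59.2] 106.92499311291736
 stop 182 [[109.0, -51.6], [123.0, -1.1], [129.5, 44.8]]
15 215 x [-111.3  118.6] fit [ 2.0000e-03 -5.0006e+01] [-55.5 -50.3 -45.7]
15 327 x [-109.7  120.7] fit [-5.0000e-03  3.9943e+01] [26.8 41.1 46. ]
 arm fit [-0.    12.612] [-147.7   59.1] 106.92499311291736
 stop 182 [[108.4, -53.3], [122.9, -2.7], [129.6, 43.2]]
16 216 x [-112.1  117.6] fit [-1.2000e-02 -4.9948e+01] [-56.8 -50.9 -44.3]
16 330 x [-108.9  121.3] fit [-2.0000e-02  3.9761e+01] [26.5 41.  46.8]
 arm fit [ 0.017 12.601] [-147.8   58.8] 106.92499311291736
 stop 182 [[107.6, -55.5], [123.1, -4.9], [129.6, 41.0]]
cap 271 [[466.4, 72.1, 144.9], [485.4, 92.6, 149.3], [503.9, 111.7, 153.2]]
[[-0.919  0.395 -0.001]
 [ 0.395  0.919 -0.001]
 [ 0.    -0.001 -1.   ]]
shelf minx by y [(-300, np.float64(704.0)), (-240, np.float64(703.0)), (-180, np.float64(698.0)), (-120, np.float64(698.0)), (-60, np.float64(-37.0)), (0, np.float64(-15.0)), (60, np.float64(20.0)), (120, np.float64(701.0)), (180, np.float64(701.0)), (240, np.float64(702.0)), (300, np.float64(702.0)), (360, np.float64(703.0))]
```

Request:
servo_tool:
  increments:
    - [0, [-3.5, -4.1, 0], [0, 0, 0]]
    - [0, [-3.5, -4.1, 0], [0, 0, 0]]
    - [0, [-3.5, -4.1, 0], [0, 0, 0]]
    - [0, [-3.5, -4.1, 0], [0, 0, 0]]
    - [0, [-3.5, -4.1, 0], [0, 0, 0]]
    - [0, [-3.5, -4.1, 0], [0, 0, 0]]
    - [0, [-3.5, -4.1, 0], [0, 0, 0]]
    - [0, [-3.5, -4.1, 0], [0, 0, 0]]
    - [0, [-3.5, -4.1, 0], [0, 0, 0]]
    - [0, [-3.5, -4.1, 0], [0, 0, 0]]
    - [0, [-3.5, -4.1, 0], [0, 0, 0]]
    - [0, [-3.5, -4.1, 0], [0, 0, 0]]

```text
time: 1.6
eef_pos: [442.4, -60.0, 243.6]
tool_rot: [0.622, 3.079, -0.003]
ft_force: [-0.1, 0.8, 1.1]
finger_gap: 0.0
```

```bash
python3 -c "
from h import *
s=env.get_state();print(s['time'],s['joint_positions'].round(4),s['eef_pos'].round(1),s['finger_gap']);print(Rn.from_rotvec(s['tool_rot']).as_matrix().round(3))"
```

```text
1.6 [-0.1603  0.1599  2.0107 -0.0022  0.9705 -1.3314] [442.4 -60.  243.6] 0.007855214140007671
[[-0.922  0.388  0.   ]
 [ 0.388  0.922 -0.002]
 [-0.001 -0.002 -1.   ]]
```

Request:
servo_tool:
  increments:
    - [0, [0, 0, 0], [0, 0, -9.5]]
    - [0, [0, 0, 0], [0, 0, -9.5]]
    - [0, [0, 0, 0], [0, 0, -9.5]]
    - [0, [0, 0, 0], [0, 0, -9.5]]
    - [0, [0, 0, 0], [0, -7, 0]]
    - [0, [0, 0, 0], [0, -7, 0]]

```text
time: 2.35
eef_pos: [444.0, -64.5, 242.5]
tool_rot: [-0.405, 2.866, 0.047]
ft_force: [-0.1, 0.3, -0.2]
finger_gap: -0.4
```

```bash
cat > st.py <<'E'
from h import *
s=env.get_state();print(s['time'],s['joint_positions'].round(4).tolist(),s['eef_pos'].round(1),s['ft_force'].round(1));R=Rn.from_rotvec(s['tool_rot']).as_matrix();print(R.round(3).tolist())
A=Rn.from_euler('z',15,degrees=True).as_matrix();O=np.array([551.4,108.8,0])
print("lane tcp",(A.T@(s['eef_pos']-O)).round(1),"tool z in lane",(A.T@R[:,2]).round(3),"tool y",(A.T@R[:,1]).round(3))
open("log.txt","a").write(repr([s['joint_positions'].tolist(),s['eef_pos'].tolist(),s['tool_rot'].tolist()])+"\n")
E
python3 st.py; python3 -c "
from h import *
c=env.get_calibration('wrist');print(-np.array(c['R']).T@np.array(c['t']).ravel());print(c)"
```

```text
2.35 [-0.2491, 0.0775, 2.1372, 0.1865, 0.7185, -2.2284] [444.  -64.5 242.5] [-0.1  0.3 -0.2]
[[-0.931, -0.277, 0.237], [-0.269, 0.961, 0.066], [-0.246, -0.003, -0.969]]
lane tcp [-148.6 -139.6  242.5] tool z in lane [ 0.246  0.002 -0.969] tool y [-0.019  1.    -0.003]
[339.19488574 -95.50218732 345.87359492]
{'vfov': 65.70646984690485, 'cx': 317.60116373716556, 'cy': 240.97872351536407, 'R': array([[-0.27781988,  0.96062914, -0.00278741],
       [ 0.81005551,  0.23583077,  0.53683696],
       [ 0.51635859,  0.14688602, -0.8436814 ]]), 't': array([ 186.94135784, -437.92206144,  130.68886256])}
```

Request:
servo_tool:
  increments:
    - [0, [0, 0, 0], [0, 7, 0]]
    - [0, [0, 0, 0], [0, 7, 0]]
    - [0, [0, 0, 0], [0, 10, 0]]
    - [0, [0, 0, 0], [0, 10, 0]]

```text
time: 2.85
eef_pos: [438.4, -65.7, 242.5]
tool_rot: [0.38, -2.756, 0.075]
ft_force: [1.0, 0.6, 0.4]
finger_gap: -0.2
```

```bash
python3 st.py
```

```text
2.85 [-0.0914, 0.3229, 1.8416, -0.1348, 1.3185, -1.8802] [438.4 -65.7 242.5] [1.  0.6 0.4]
[[-0.9, -0.271, -0.34], [-0.253, 0.962, -0.099], [0.355, -0.004, -0.935]]
lane tcp [-154.3 -139.3  242.5] tool z in lane [-0.355 -0.008 -0.935] tool y [-0.013  1.    -0.004]
```

```bash
cat > kin.py <<'E'
from h import *
from scipy.optimize import least_squares
D=[([1.14599556,.423796593,1.63061547,5e-5,1.08860726,-.0190010325],[246.488,573.819,244.603],[-.633027930,-3.07678868,.00217]),
([-0.1603,0.1599,2.0107,-0.0022,0.9705,-1.3314],[442.4,-60.,243.6],[.622,3.079,-.003])]+[eval(l) for l in open("log.txt")]
rx=lambda k,a:Rn.from_rotvec(np.array(k)*a).as_matrix()
y_,z_=[0,1,0],[0,0,1]
def fk(q,p):
    h,r0,a,e,b,L=p[:6]
    R1=rx(z_,q[0]);R2=R1@rx(y_,q[1]);R3=R2@rx(y_,q[2]);R4=R3@rx(z_,S[0]*q[3])@rx(y_,q[4])
    P=[np.array([0,0,h])+R1@[r0,0,0]]
    P.append(P[0]+R2@[0,0,a]);P.append(P[1]+R3@[e,0,b]);R6=R4@rx(z_,S[1]*q[5]+p[6])
    P.append(P[2]+R6@[0,0,L]);return P,R6
def res(p):
    o=[]
    for q,x,r in D:
        P,R=fk(q,p);o+=list(P[-1]-x)+list(300*(R-Rn.from_rotvec(r).as_matrix()).ravel())
    return np.array(o+[0.02*(p[1]),.02*p[3]])
best=None
for S in((1,1),(-1,1),(1,-1),(-1,-1)):
  for c in(0,1.57,3.14,-1.57):
    r=least_squares(res,[330,0,480,0,480,300,c])
    if best is None or r.cost<best[0].cost: best=(r,S)
r,S=best;p=r.x
LO=np.array([-3,-.9,.09,-1.31,.11,-2.54]);HI=np.array([3,2.11,2.58,4.45,2.69,2.54])
A=Rn.from_euler('z',15,degrees=True).as_matrix();O=np.array([551.4,108.8,0])
def ik(x,R,q0,n=0):
    f=lambda q:np.concatenate([fk(q,p)[0][-1]-x,300*(fk(q,p)[1]-R).ravel()])
    s=least_squares(f,np.clip(q0,LO+.01,HI-.01),bounds=(LO,HI));return s.x,np.sqrt(2*s.cost)
if __name__=="__main__":print(r.cost,S,p.round(3));print(np.abs(r.fun).max())
E
python3 kin.py
```

```text
284.3381328621946 (1, 1) [298.8    -4.507 567.405  67.396 482.44  287.334   1.571]
11.926824752771267
```

Run:
```python
import kin
from kin import *
for i in range(4): print(kin.r.fun[i*12:i*12+12].round(1))
q,x,rr=D[0];print(env.get_state()['qd'])
```

```text
[10.8 -5.1  0.1  0.   0.   0.   0.  -0.  -0.  -0.  -0.   0. ]
[ -2.  -11.7   0.1  -0.   -0.    0.1  -0.    0.    0.   -0.    0.   -0. ]
[ -2.9 -11.5  -0.1  -0.    0.   -0.    0.    0.   -0.   -0.    0.    0. ]
[ -0.7 -11.9  -0.1  -0.    0.   -0.    0.    0.   -0.   -0.   -0.    0. ]
[ 0.2839836   0.68670095 -0.66995226 -0.42865107  1.37933637  0.42132665]
```

```bash
sed -i 's/R1@\[r0,0,0\]/R1@[r0,p[7],0]/; s/300,c\])/300,c,0])/' kin.py && python3 kin.py
cat > srch.py <<'E'
from kin import *
rng=np.random.default_rng(0)
def Rt(t,psi,roll):  # lane: tilt t from down towards azimuth psi; roll=0: tool y horizontal, along lane y for psi=0
    return A@rx(z_,psi)@rx(y_,-t)@rx([1,0,0],np.pi)@rx(z_,np.pi+roll)
def sols(lane,R,n=14):
    x=O+A@np.array(lane,float);out=[]
    for q0 in [np.array([-.1,.1,2.1,j4,.6,j6]) for j4 in(-.8,0,1,2,3.1,4) for j6 in(-2,0,1.8)]:
        q,e=ik(x,R,q0)
        if e<.5 and not any(np.abs(q-o).max()<.05 for o in out): out.append(q)
    return out
E
python3 - <<'E'
from srch import *
d=np.radians
print("check",Rt(0,0,0).round(2).tolist())
for name,lane in dict(lift0=(0,-115,70),lift1=(0,-45,260),b0=(-120,0,45),b1=(25,0,45)).items():
  for t in(15,30,45,60,75):
    for psi in(-40,0,40):
      if name[0]=='b' and (psi or t>50): continue
      for roll in (0,90):
        ss=sols(lane,Rt(d(t),d(psi),d(roll)))
        if ss: print(name,t,psi,roll,*[s.round(2).tolist() for s in ss])
E
```

```text
0.9252381253270823 (1, 1) [288.124  -8.494 572.173  59.208 480.535 289.163   1.571  11.906]
1.184164863606192
check [[-0.97, -0.26, 0.0], [-0.26, 0.97, -0.0], [0.0, -0.0, -1.0]]
lift0 15 -40 0 [0.03, 0.54, 1.99, -0.31, 0.39, -0.82]
lift0 15 -40 90 [0.03, 0.54, 1.99, -0.31, 0.39, 0.75]
lift0 15 0 0 [-0.07, 0.54, 2.0, 0.24, 0.36, -2.11]
lift0 15 0 90 [-0.07, 0.54, 2.0, 0.24, 0.36, -0.54]
lift0 15 40 90 [-0.14, 0.57, 1.93, 0.44, 0.57, -1.47]
lift0 30 0 90 [-0.12, 0.54, 2.15, 1.78, 0.19, -2.12]
lift0 30 40 90 [-0.26, 0.6, 2.0, 1.0, 0.59, -2.08]
lift0 45 -40 0 [0.18, 0.62, 2.23, 4.0, 0.57, 1.27]
lift0 45 0 0 [-0.17, 0.62, 2.27, 2.55, 0.56, 1.77]
lift0 45 40 0 [-0.37, 0.67, 2.04, 1.36, 0.78, 2.19]
lift0 45 40 90 [-0.37, 0.67, 2.04, 1.36, 0.78, -2.53]
lift0 60 -40 0 [0.25, 0.77, 2.29, 3.86, 0.99, 1.51]
lift0 60 0 0 [-0.23, 0.78, 2.34, 2.64, 1.02, 1.59]
lift0 60 40 0 [-0.47, 0.79, 2.05, 1.54, 1.03, 1.92]
lift0 75 -40 0 [0.31, 0.96, 2.29, 3.87, 1.39, 1.65]
lift0 75 0 0 [-0.27, 0.98, 2.35, 2.62, 1.47, 1.48]
lift0 75 40 0 [-0.53, 0.93, 2.03, 1.61, 1.3, 1.76]
lift1 15 -40 0 [0.17, 0.24, 1.89, -0
[... 691 characters left out ...]
84, -1.99]
lift1 60 -40 0 [0.44, 0.29, 2.25, 4.45, 0.76, 0.9]
lift1 60 -40 90 [0.44, 0.29, 2.25, 4.45, 0.76, 2.47]
lift1 60 0 0 [-0.04, 0.23, 2.36, 2.62, 0.54, 1.87]
lift1 60 40 0 [-0.35, 0.37, 2.12, 1.42, 1.01, 2.34]
lift1 60 40 90 [-0.35, 0.37, 2.12, 1.42, 1.01, -2.37]
lift1 75 -40 0 [0.5, 0.45, 2.32, 4.2, 1.1, 1.23]
lift1 75 0 0 [-0.06, 0.41, 2.46, 2.78, 1.05, 1.67]
lift1 75 40 0 [-0.41, 0.5, 2.16, 1.62, 1.25, 2.06]
b0 30 0 0 [0.1, 0.54, 2.45, 2.91, 0.38, 1.64]
b0 45 0 0 [0.05, 0.73, 2.57, 2.96, 0.94, 1.53]
b1 15 0 0 [0.17, 0.59, 2.0, 0.09, 0.3, -1.75]
b1 15 0 90 [0.17, 0.59, 2.0, 0.09, 0.3, -0.18]
b1 30 0 0 [0.15, 0.6, 2.15, 2.72, 0.14, 1.89]
b1 45 0 0 [0.13, 0.68, 2.27, 2.98, 0.6, 1.61]
```

```bash
cat > plan.py <<'E'
from srch import *
d=np.radians
def rows(Ps,gap=0):
    """Ps: list of (x,R); rounded rows from one to the next"""
    out=[]
    for (x0,R0),(x1,R1) in zip(Ps[:-1],Ps[1:]):
        t=R0.T@(x1-x0)/10;w=np.degrees(Rn.from_matrix(R0.T@R1).as_rotvec())
        out.append([gap,[float(v) for v in t.round(1)],[float(v) for v in w.round(1)]])
    return out
def now():
    s=env.get_state();return s['joint_positions'],s['eef_pos'],Rn.from_rotvec(s['tool_rot']).as_matrix()
def jpath(q0,q1,n):
    return [(lambda P,R:(P[-1],R))(*fk(q0+(q1-q0)*k/n,p)) for k in range(n+1)]
E
python3 - <<'E'
from plan import *
q=np.array([-.23,.78,2.34,2.64,1.0,-1.55])
W=[(-110,-125,200),(-110,-125,75),(0,-115,75)]
for th in(.2,.4,.6,.8,1.0): W.append((0,120-235*np.cos(th)+22*np.sin(th),100+235*np.sin(th)-22*np.cos(th)))
for w in W:
    q,e=ik(O+A@np.array(w,float),Rt(d(60),0,np.pi),q);print(np.round(w),q.round(2),round(e,2),fk(q,p)[0][2].round())
    if w[0]==-110 and w[2]==200:qs=q
q=np.array([.05,.73,2.5,2.96,.8,-1.6])
for w in [(-135,0,200),(-135,0,45),(-110,0,45),(-40,0,45),(30,0,45)]:
    q,e=ik(O+A@np.array(w,float),Rt(d(40),0,np.pi),q);print(np.round(w),q.round(2),round(e,2))
q0,x,R=now();Ps=jpath(q0,qs,20)
for k in range(0,21,4):
    P,_=Ps[k];print((A.T@(P-O)).round(),(A.T@Ps[k][1][:,2]).round(2))
print(max(np.linalg.norm(np.array(r[2])) for r in rows(Ps)),max(np.linalg.norm(np.array(r[1])) for r in rows(Ps)))
print((qs-q0)/2.5)
E
```

```text
[-110 -125  200] [-0.47  0.36  2.52  2.28  0.86 -1.34] 0.0 [ 236. -105.  345.]
[-110 -125   75] [-0.47  0.82  2.52  2.47  1.2  -1.71] 0.0 [ 236. -105.  220.]
[   0 -115   75] [-0.23  0.76  2.34  2.64  1.01 -1.55] 0.0 [339. -67. 220.]
[   0. -106.  125.] [-0.21  0.62  2.36  2.62  0.91 -1.48] 0.0 [337. -58. 270.]
[  0. -88. 171.] [-0.16  0.49  2.38  2.63  0.8  -1.41] 0.0 [332. -41. 316.]
[  0. -62. 215.] [-0.08  0.36  2.38  2.65  0.68 -1.36] 0.0 [325. -15. 359.]
[  0. -28. 253.] [ 0.02  0.24  2.38  2.73  0.55 -1.34] 0.0 [317.  17. 398.]
[  0.  12. 286.] [ 0.14  0.15  2.36  2.88  0.43 -1.4 ] 0.0 [307.  55. 430.]
[-135    0  200] [ 0.06  0.08  2.5   2.31  0.18 -0.91] 0.0
[-135    0   45] [ 0.06  0.66  2.57  2.95  0.78 -1.6 ] 0.0
[-110    0   45] [ 0.08  0.64  2.52  2.96  0.71 -1.58] 0.0
[-40   0  45] [ 0.11  0.63  2.37  2.96  0.56 -1.53] 0.0
[30  0 45] [ 0.14  0.64  2.23  2.95  0.43 -1.49] 0.0
[-154. -140.  242.] [-0.35 -0.01 -0.93]
[-160.  -30.  208.] [-0.18  0.44 -0.88]
[-127.   34.  214.] [ 0.15  0.69 -0.71]
[-83.  29. 229.] [ 0.52  0.66 -0.54]
[-67. -36. 228.] [ 0.8   0.39 -0.46]
[-110. -125.  200.] [ 0.87 -0.   -0.5 ]
9.734474818910366 3.3541019662496847
[-0.14992121  0.01367026  0.27320309  0.96665892 -0.18176454  0.21442807]
```

Request:
servo_tool:
  increments:
    - [0, [0, 0, -3.5], [0, 0, 0]]
    - [0, [0, 0, -3.5], [0, 0, 0]]

```text
time: 3.1
eef_pos: [462.3, -57.8, 304.8]
tool_rot: [0.381, -2.743, 0.072]
ft_force: [0.3, -0.6, 0.2]
finger_gap: 0.1
```

Run:
```python
from plan import *
qs,e=ik(O+A@np.array([-110,-125,250.]),Rt(d(60),0,np.pi),[-.47,.36,2.5,2.28,.86,-1.34]);print(qs.round(2),e)
np.save("qs.npy",qs)
q0,x,R=now();print(q0.round(2));Ps=jpath(q0,qs,20)
for k in range(0,21,4): print((A.T@(Ps[k][0]-O)).round())
for r in rows(Ps)[:10]:print(r,end=",")
```

```text
[-0.47  0.18  2.49  2.12  0.74 -1.11] 1.5653734928574753e-13
[-0.07  0.29  1.73 -0.13  1.48 -1.89]
[-132. -137.  306.]
[-132.  -40.  266.]
[-102.   17.  268.]
[-67.  13. 281.]
[-61. -47. 280.]
[-110. -125.  250.]
[0, [-0.3, 2.6, 1.5], [-6.5, -2.1, 3.9]],[0, [-0.1, 2.4, 1.4], [-6.5, -2.0, 4.3]],[0, [-0.0, 2.2, 1.2], [-6.4, -1.8, 4.7]],[0, [0.0, 2.0, 1.1], [-6.4, -1.7, 5.1]],[0, [0.1, 1.8, 0.9], [-6.3, -1.6, 5.5]],[0, [0.0, 1.6, 0.8], [-6.2, -1.5, 5.9]],[0, [0.0, 1.4, 0.6], [-6.1, -1.4, 6.2]],[0, [-0.1, 1.2, 0.4], [-6.0, -1.4, 6.6]],[0, [-0.2, 1.1, 0.2], [-5.9, -1.4, 6.8]],[0, [-0.3, 1.0, 0.0], [-5.7, -1.4, 7.1]],
```

Request:
servo_tool:
  increments:
    - [0, [-0.3, 2.6, 1.5], [-6.5, -2.1, 3.9]]
    - [0, [-0.1, 2.4, 1.4], [-6.5, -2.0, 4.3]]
    - [0, [-0.0, 2.2, 1.2], [-6.4, -1.8, 4.7]]
    - [0, [0.0, 2.0, 1.1], [-6.4, -1.7, 5.1]]
    - [0, [0.1, 1.8, 0.9], [-6.3, -1.6, 5.5]]
    - [0, [0.0, 1.6, 0.8], [-6.2, -1.5, 5.9]]
    - [0, [0.0, 1.4, 0.6], [-6.1, -1.4, 6.2]]
    - [0, [-0.1, 1.2, 0.4], [-6.0, -1.4, 6.6]]
    - [0, [-0.2, 1.1, 0.2], [-5.9, -1.4, 6.8]]
    - [0, [-0.3, 1.0, 0.0], [-5.7, -1.4, 7.1]]

```text
time: 4.35
eef_pos: [472.3, 113.1, 274.8]
tool_rot: [-1.29, -2.351, -1.226]
ft_force: [0.5, -0.2, 0.3]
finger_gap: 0.1
```

```bash
python3 st.py
python3 - <<'E'
from plan import *
qs=np.load("qs.npy");q0,x,R=now();Ps=jpath(q0,qs,11)
for k in range(0,12,3): print((A.T@(Ps[k][0]-O)).round())
for r in rows(Ps):print(r,end=",")
E
```

```text
4.35 [-0.2648, 0.2501, 2.1135, 1.0474, 1.0936, -1.4998] [472.3 113.1 274.8] [ 0.5 -0.2  0.3]
[[-0.602, 0.771, 0.207], [0.611, 0.278, 0.741], [0.514, 0.573, -0.639]]
lane tcp [-75.3  24.6 274.8] tool z in lane [ 0.392  0.662 -0.639] tool y [0.817 0.069 0.573]
[-75.  25. 275.]
[-61.   4. 283.]
[-62. -37. 282.]
[-86. -87. 269.]
[0, [-0.4, 0.7, -0.2], [-4.9, -1.3, 6.6]],[0, [-0.5, 0.6, -0.4], [-4.8, -1.3, 6.7]],[0, [-0.7, 0.6, -0.5], [-4.8, -1.3, 6.9]],[0, [-0.8, 0.6, -0.6], [-4.7, -1.3, 7.0]],[0, [-1.0, 0.6, -0.7], [-4.7, -1.3, 7.1]],[0, [-1.1, 0.7, -0.8], [-4.6, -1.3, 7.2]],[0, [-1.3, 0.8, -0.9], [-4.6, -1.3, 7.3]],[0, [-1.4, 0.9, -1.0], [-4.6, -1.3, 7.4]],[0, [-1.5, 1.0, -1.1], [-4.6, -1.3, 7.4]],[0, [-1.6, 1.1, -1.2], [-4.6, -1.2, 7.5]],[0, [-1.7, 1.3, -1.2], [-4.6, -1.2, 7.6]],
```

Joint 4 is following as planned, so I'll finish the swing.

Request:
servo_tool:
  increments:
    - [0, [-0.4, 0.7, -0.2], [-4.9, -1.3, 6.6]]
    - [0, [-0.5, 0.6, -0.4], [-4.8, -1.3, 6.7]]
    - [0, [-0.7, 0.6, -0.5], [-4.8, -1.3, 6.9]]
    - [0, [-0.8, 0.6, -0.6], [-4.7, -1.3, 7.0]]
    - [0, [-1.0, 0.6, -0.7], [-4.7, -1.3, 7.1]]
    - [0, [-1.1, 0.7, -0.8], [-4.6, -1.3, 7.2]]
    - [0, [-1.3, 0.8, -0.9], [-4.6, -1.3, 7.3]]
    - [0, [-1.4, 0.9, -1.0], [-4.6, -1.3, 7.4]]
    - [0, [-1.5, 1.0, -1.1], [-4.6, -1.3, 7.4]]
    - [0, [-1.6, 1.1, -1.2], [-4.6, -1.2, 7.5]]
    - [0, [-1.7, 1.3, -1.2], [-4.6, -1.2, 7.6]]

```text
time: 5.72
eef_pos: [463.9, -40.9, 250.3]
tool_rot: [-2.614, -0.257, -1.485]
ft_force: [0.4, -0.3, 0.4]
finger_gap: 0.2
```

```bash
python3 st.py
cat >> plan.py <<'E'
def cart(W,tilt,n,roll=np.pi):
    """straight legs from the present pose through lane points W; n rows each"""
    q,x,R=now();Ps=[(x,R)];q=np.array(q)
    for w,t,k in zip(W,tilt,n):
        x1=O+A@np.array(w,float);R1=Rt(d(t),0,roll);x0,R0=Ps[-1];dr=Rn.from_matrix(R0.T@R1).as_rotvec()
        for i in range(1,k+1):
            xi,Ri=x0+(x1-x0)*i/k,R0@Rn.from_rotvec(dr*i/k).as_matrix();qn,e=ik(xi,Ri,q)
            if e>.5 or np.abs(qn-q).max()>.25:print("WARN",xi,e,(qn-q).round(2))
            q=qn;Ps.append((xi,Ri))
        print("q",q.round(2))
    return Ps
E
python3 - <<'E'
from plan import *
Ps=cart([(-110,-125,80)],[60],[6]);print(rows(Ps))
E
```

```text
5.725 [-0.4541, 0.1786, 2.5103, 2.1842, 0.7205, -1.1147] [463.9 -40.9 250.3] [ 0.4 -0.3  0.4]
[[0.503, 0.208, 0.839], [0.086, -0.978, 0.191], [0.86, -0.024, -0.51]]
lane tcp [-123.3 -121.9  250.3] tool z in lane [ 0.86  -0.033 -0.51 ] tool y [-0.052 -0.998 -0.024]
q [-0.46  0.84  2.48  2.47  1.18 -1.7 ]
[[0, [-2.3, 0.1, 1.6], [0.3, 0.1, -0.4]], [0, [-2.3, 0.1, 1.6], [0.3, 0.1, -0.4]], [0, [-2.3, 0.1, 1.6], [0.3, 0.1, -0.4]], [0, [-2.3, 0.1, 1.6], [0.3, 0.1, -0.4]], [0, [-2.3, 0.1, 1.6], [0.3, 0.1, -0.4]], [0, [-2.3, 0.1, 1.6], [0.3, 0.1, -0.4]]]
```

Request:
servo_tool:
  increments:
    - [0, [-2.3, 0.1, 1.6], [0.3, 0.1, -0.4]]
    - [0, [-2.3, 0.1, 1.6], [0.3, 0.1, -0.4]]
    - [0, [-2.3, 0.1, 1.6], [0.3, 0.1, -0.4]]
    - [0, [-2.3, 0.1, 1.6], [0.3, 0.1, -0.4]]
    - [0, [-2.3, 0.1, 1.6], [0.3, 0.1, -0.4]]
    - [0, [-2.3, 0.1, 1.6], [0.3, 0.1, -0.4]]
    - [0, [0, 0, 0], [0, 0, 0]]

```text
time: 6.6
eef_pos: [478.6, -43.4, 77.8]
tool_rot: [-2.594, -0.333, -1.5]
ft_force: [-1.0, -0.2, -0.3]
finger_gap: 0.1
```

```bash
python3 st.py
python3 - <<'E'
from plan import *
im,W=cloud("side","pics/s1.png");cv2.imwrite("pics/s1c.png",cv2.resize(im[180:400,225:445],None,fx=2.7,fy=2.7))
im,_=env.read_camera("wrist");cv2.imwrite("pics/w1.png",im)
Ps=cart([(-2,-115,72)],[60],[6]);print(rows(Ps))
E
```

```text
6.6 [-0.4651, 0.8494, 2.4712, 2.4778, 1.1866, -1.6988] [478.6 -43.4  77.8] [-1.  -0.2 -0.3]
[[0.483, 0.252, 0.839], [0.127, -0.968, 0.218], [0.867, 0.001, -0.499]]
lane tcp [-109.7 -128.2   77.8] tool z in lane [ 0.867 -0.006 -0.499] tool y [-0.007 -1.     0.001]
q [-0.23  0.8   2.3   2.64  1.02 -1.55]
[[0, [0.8, -0.2, 1.6], [0.1, -0.0, -0.0]], [0, [0.8, -0.2, 1.6], [0.1, -0.0, -0.0]], [0, [0.8, -0.2, 1.6], [0.1, -0.0, -0.0]], [0, [0.8, -0.2, 1.6], [0.1, -0.0, -0.0]], [0, [0.8, -0.2, 1.6], [0.1, -0.0, -0.0]], [0, [0.8, -0.2, 1.6], [0.1, -0.0, -0.0]]]
```

View pics/s1c.png

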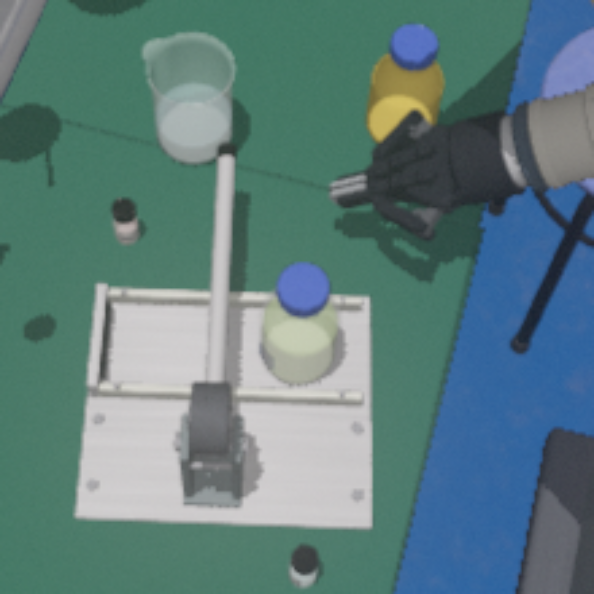

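View pics/w1.png

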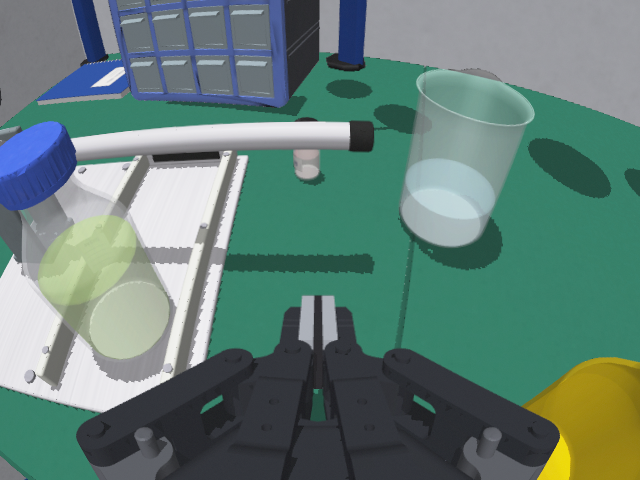

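Wrist view: the closed fingers (at about 318,300) aim under the bar. The bottle is well to the left and the beaker to the right. The side view agrees. Next I go under the bar at lane y ≈ -124.

Request:
servo_tool:
  increments:
    - [0, [0.8, -0.1, 1.7], [0, 0, 0]]
    - [0, [0.8, -0.1, 1.7], [0, 0, 0]]
    - [0, [0.8, -0.1, 1.7], [0, 0, 0]]
    - [0, [0.8, -0.1, 1.7], [0, 0, 0]]
    - [0, [0.8, -0.1, 1.7], [0, 0, 0]]
    - [0, [0.8, -0.1, 1.7], [0, 0, 0]]
    - [0, [0, 0, 0], [0, 0, 0]]

```text
time: 7.58
eef_pos: [590.7, -8.1, 80.0]
tool_rot: [-2.59, -0.334, -1.515]
ft_force: [-0.1, 0.2, -0.6]
finger_gap: 0.1
```

```bash
python3 st.py
python3 - <<'E'
from plan import *
W=[];TH=(.1,.2,.3,.4,.5,.6,.7,.8,.9,1.0,1.08)
for th in TH: W.append((4,120-244*np.cos(th)+22*np.sin(th),100+244*np.sin(th)-22*np.cos(th)))
Ps=cart(W,[60]*len(W),[2]*len(W));R=rows(Ps);print(R[:12]);print(R[12:])
E
```

```text
7.575 [-0.2316, 0.7867, 2.2852, 2.6402, 0.9962, -1.5392] [590.7  -8.1  80. ] [-0.1  0.2 -0.6]
[[0.474, 0.251, 0.844], [0.128, -0.968, 0.215], [0.871, 0.006, -0.491]]
lane tcp [   7.7 -123.1   80. ] tool z in lane [ 0.871 -0.01  -0.491] tool y [-0.009 -1.     0.006]
q [-0.24  0.72  2.3   2.6   0.94 -1.5 ]
q [-0.22  0.65  2.31  2.6   0.89 -1.46]
q [-0.2   0.58  2.32  2.59  0.84 -1.43]
q [-0.17  0.51  2.33  2.6   0.78 -1.39]
q [-0.14  0.44  2.34  2.61  0.72 -1.36]
q [-0.1   0.37  2.35  2.62  0.66 -1.33]
q [-0.05  0.31  2.35  2.65  0.6  -1.31]
q [ 0.    0.25  2.35  2.69  0.53 -1.31]
q [ 0.06  0.2   2.34  2.75  0.47 -1.32]
q [ 0.13  0.15  2.34  2.84  0.41 -1.36]
q [ 0.18  0.12  2.33  2.95  0.36 -1.43]
[[0, [0.9, -0.1, -0.7], [0.3, -0.3, 0.0]], [0, [0.9, -0.1, -0.7], [0.3, -0.3, 0.0]], [0, [1.1, -0.3, -0.6], [0.0, 0.0, 0.0]], [0, [1.1, -0.3, -0.6], [0.0, 0.0, -0.0]], [0, [1.0, -0.4, -0.6], [0.0, 0.0, 0.0]], [0, [1.0, -0.4, -0.6], [0.0, 0.0, 0.0]], [0, [1.0, -0.5, -0.6], [0.0, 0.0, 0.0]], [0, [1.0, -0.5, -0.6], [0.0, 0.0, 0.0]], [0, [1.0, -0.6, -0.6], [0.0, 0.0, 0.0]], [0, [1.0, -0.6, -0.6], [0.0, 0.0, 0.0]], [0, [1.0, -0.7, -0.5], [0.0, 0.0, 0.0]], [0, [1.0, -0.7, -0.5], [0.0, 0.0, 0.0]]]
[[0, [0.9, -0.8, -0.5], [0.0, 0.0, 0.0]], [0, [0.9, -0.8, -0.5], [0.0, 0.0, 0.0]], [0, [0.8, -0.9, -0.5], [0.0, 0.0, 0.0]], [0, [0.8, -0.9, -0.5], [0.0, 0.0, 0.0]], [0, [0.8, -1.0, -0.4], [0.0, 0.0, 0.0]], [0, [0.8, -1.0, -0.4], [0.0, 0.0, 0.0]], [0, [0.7, -1.1, -0.4], [0.0, 0.0, 0.0]], [0, [0.7, -1.1, -0.4], [0.0, 0.0, 0.0]], [0, [0.5, -0.9, -0.3], [0.0, 0.0, 0.0]], [0, [0.5, -0.9, -0.3], [0.0, 0.0, 0.0]]]
```

Request:
servo_tool:
  increments:
    - [0, [0.8, 0, -0.6], [0, 0, 0]]
    - [0, [0.9, -0.1, -0.6], [0, 0, 0]]
    - [0, [1.1, -0.3, -0.6], [0, 0, 0]]
    - [0, [1.1, -0.3, -0.6], [0, 0, 0]]
    - [0, [1.0, -0.4, -0.6], [0, 0, 0]]
    - [0, [1.0, -0.4, -0.6], [0, 0, 0]]

```text
time: 8.32
eef_pos: [582.0, 5.5, 152.6]
tool_rot: [-2.594, -0.328, -1.511]
ft_force: [1.0, -1.0, -1.7]
finger_gap: -0.0
```

```bash
python3 st.py
python3 - <<'E'
from plan import *
W=[]
for th in (.4,.5,.6,.7,.8,.9,1.0,1.08): W.append((4,120-244*np.cos(th)+22*np.sin(th),100+244*np.sin(th)-22*np.cos(th)))
Ps=cart(W,[60]*len(W),[2]*len(W));R=rows(Ps);print(R[:8]);print(R[8:])
E
```

```text
8.325 [-0.1964, 0.5781, 2.3304, 2.6207, 0.8474, -1.4429] [582.    5.5 152.6] [ 1.  -1.  -1.7]
[[0.478, 0.247, 0.843], [0.125, -0.969, 0.213], [0.87, 0.004, -0.494]]
lane tcp [   2.8 -107.7  152.6] tool z in lane [ 0.869 -0.013 -0.494] tool y [-0.013 -1.     0.004]
q [-0.17  0.51  2.33  2.6   0.78 -1.39]
q [-0.14  0.44  2.34  2.61  0.72 -1.36]
q [-0.1   0.37  2.35  2.62  0.66 -1.33]
q [-0.05  0.31  2.35  2.65  0.6  -1.31]
q [ 0.    0.25  2.35  2.69  0.53 -1.31]
q [ 0.06  0.2   2.34  2.75  0.47 -1.32]
q [ 0.13  0.15  2.34  2.84  0.41 -1.36]
q [ 0.18  0.12  2.33  2.95  0.36 -1.43]
[[0, [1.0, -0.6, -0.5], [0.4, -0.2, -0.1]], [0, [1.0, -0.6, -0.5], [0.4, -0.2, -0.1]], [0, [1.0, -0.6, -0.6], [0.0, 0.0, 0.0]], [0, [1.0, -0.6, -0.6], [0.0, 0.0, 0.0]], [0, [1.0, -0.7, -0.5], [0.0, 0.0, 0.0]], [0, [1.0, -0.7, -0.5], [0.0, 0.0, 0.0]], [0, [0.9, -0.8, -0.5], [0.0, 0.0, 0.0]], [0, [0.9, -0.8, -0.5], [0.0, 0.0, 0.0]]]
[[0, [0.8, -0.9, -0.5], [0.0, 0.0, 0.0]], [0, [0.8, -0.9, -0.5], [0.0, 0.0, 0.0]], [0, [0.8, -1.0, -0.4], [0.0, 0.0, 0.0]], [0, [0.8, -1.0, -0.4], [0.0, 0.0, 0.0]], [0, [0.7, -1.1, -0.4], [0.0, 0.0, 0.0]], [0, [0.7, -1.1, -0.4], [0.0, 0.0, 0.0]], [0, [0.5, -0.9, -0.3], [0.0, 0.0, 0.0]], [0, [0.5, -0.9, -0.3], [0.0, 0.0, 0.0]]]
```

The force reading (-1.7 N in z) means the bar is riding on the fingers. I'll keep following the arc.

Request:
servo_tool:
  increments:
    - [0, [1.0, -0.6, -0.5], [0.2, -0.1, 0]]
    - [0, [1.0, -0.6, -0.5], [0.2, -0.1, 0]]
    - [0, [1.0, -0.6, -0.6], [0, 0, 0]]
    - [0, [1.0, -0.6, -0.6], [0, 0, 0]]
    - [0, [1.0, -0.7, -0.5], [0, 0, 0]]
    - [0, [1.0, -0.7, -0.5], [0, 0, 0]]
    - [0, [0.9, -0.8, -0.5], [0, 0, 0]]
    - [0, [0.9, -0.8, -0.5], [0, 0, 0]]

```text
time: 9.32
eef_pos: [568.9, 62.9, 247.8]
tool_rot: [-2.59, -0.336, -1.502]
ft_force: [0.6, -0.3, -0.5]
finger_gap: 0.3
```

```bash
python3 st.py
python3 - <<'E'
from plan import *
W=[]
for th in (.8,.9,1.0,1.08): W.append((4,120-244*np.cos(th)+22*np.sin(th),100+244*np.sin(th)-22*np.cos(th)))
Ps=cart(W,[60]*len(W),[2]*len(W));R=rows(Ps);print(R)
E
```

```text
9.325 [-0.0382, 0.2894, 2.3465, 2.6615, 0.5798, -1.3106] [568.9  62.9 247.8] [ 0.6 -0.3 -0.5]
[[0.48, 0.255, 0.839], [0.127, -0.967, 0.221], [0.868, 0.0, -0.497]]
lane tcp [  5.  -48.9 247.8] tool z in lane [ 0.868 -0.004 -0.497] tool y [-0.004 -1.     0.   ]
q [ 0.    0.25  2.35  2.69  0.53 -1.31]
q [ 0.06  0.2   2.34  2.75  0.47 -1.32]
q [ 0.13  0.15  2.34  2.84  0.41 -1.36]
q [ 0.18  0.12  2.33  2.95  0.36 -1.43]
[[0, [0.5, -0.7, -0.3], [0.1, -0.1, -0.0]], [0, [0.5, -0.7, -0.3], [0.1, -0.1, -0.0]], [0, [0.8, -1.0, -0.4], [0.0, -0.0, 0.0]], [0, [0.8, -1.0, -0.4], [0.0, -0.0, 0.0]], [0, [0.7, -1.1, -0.4], [0.0, 0.0, 0.0]], [0, [0.7, -1.1, -0.4], [0.0, 0.0, 0.0]], [0, [0.5, -0.9, -0.3], [0.0, 0.0, 0.0]], [0, [0.5, -0.9, -0.3], [0.0, 0.0, 0.0]]]
```

Request:
servo_tool:
  increments:
    - [0, [0.5, -0.7, -0.3], [0, 0, 0]]
    - [0, [0.7, -0.9, -0.4], [0, 0, 0]]
    - [0, [0.8, -1.0, -0.4], [0, 0, 0]]
    - [0, [0.8, -1.0, -0.4], [0, 0, 0]]
    - [0, [0.7, -1.1, -0.4], [0, 0, 0]]
    - [0, [0.7, -1.1, -0.4], [0, 0, 0]]
    - [0, [0, 0, 0], [0, 0, 0]]
    - [0, [0, 0, 0], [0, 0, 0]]
    - [0, [0, 0, 0], [0, 0, 0]]
    - [0, [0, 0, 0], [0, 0, 0]]

```text
time: 10.58
eef_pos: [553.8, 124.2, 299.9]
tool_rot: [-2.587, -0.337, -1.503]
ft_force: [-0.1, 0.6, 0.3]
finger_gap: 0.3
```

```bash
python3 st.py
python3 - <<'E'
from plan import *
im,W=cloud("side","pics/s2.png");cv2.imwrite("pics/s2c.png",cv2.resize(im[180:400,225:445],None,fx=2.7,fy=2.7))
L=(W-O)@A
k=(L[...,2]>200)&(abs(L[...,0])<40)&(L[...,1]>60)&(L[...,1]<170);print(k.sum(),np.nanpercentile(L[k],[2,50,98],axis=0).round() if k.sum() else "")
E
```

```text
10.575 [0.1521, 0.1385, 2.3327, 2.8927, 0.3908, -1.3925] [553.8 124.2 299.9] [-0.1  0.6  0.3]
[[0.479, 0.257, 0.84], [0.126, -0.966, 0.224], [0.869, -0.001, -0.495]]
lane tcp [  6.3  14.2 299.9] tool z in lane [ 0.869 -0.001 -0.495] tool y [-0.002 -1.    -0.001]
425 [[ -4.  99. 205.]
 [  3. 115. 317.]
 [ 11. 121. 382.]]
```

View pics/s2c.png

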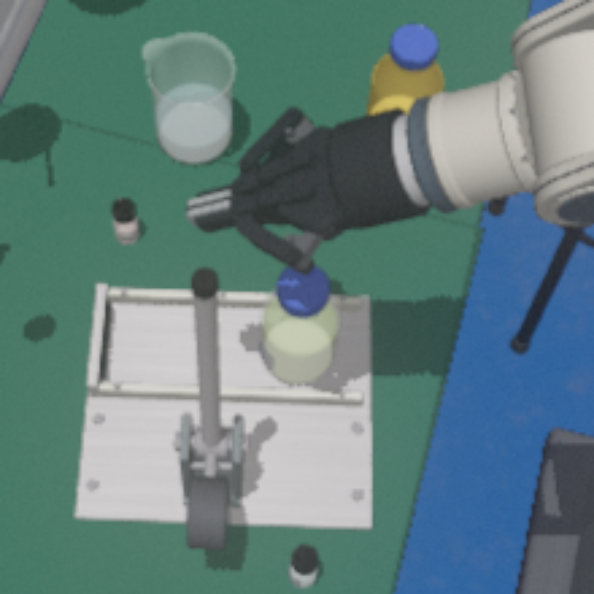

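The side picture shows the arm standing upright. Its end cap is at (205,280) in the crop, and depth puts bar points at lane y ≈ 100–121 up to z ≈ 382. The bottle is still waiting at (300,340). Next I plan the move behind the bottle, with the fingers 3 cm apart to cradle it.

Run:
```python
from plan import *
for mid in ((-100,8,270),):
  for (x,t) in ((-125,50),(-125,55)):
    print(x,t);Ps=cart([mid,(x,2,200),(-128,1,130),(-130,1,48)],[60,t,t-4,42],[4,4,4,6])
    R=rows(Ps,3);
    [print(r,end=",") for r in R[:8]];print()
```

```text
-125 50
q [ 0.07  0.08  2.55  2.82  0.55 -1.39]
q [ 0.04  0.2   2.56  2.8   0.51 -1.41]
q [ 0.05  0.45  2.57  2.9   0.68 -1.53]
q [ 0.06  0.72  2.53  2.96  0.84 -1.6 ]
[3, [-2.0, 0.2, -1.9], [0.0, -0.1, -0.0]],[3, [-2.0, 0.2, -1.9], [0.0, -0.1, -0.0]],[3, [-2.0, 0.2, -1.9], [0.0, -0.1, -0.0]],[3, [-2.0, 0.2, -1.9], [0.0, -0.1, -0.0]],[3, [-1.8, 0.1, 0.3], [0.0, -2.5, -0.0]],[3, [-1.8, 0.2, 0.4], [0.0, -2.5, -0.0]],[3, [-1.8, 0.2, 0.5], [0.0, -2.5, -0.0]],[3, [-1.8, 0.1, 0.6], [-0.0, -2.5, -0.0]],
-125 55
q [ 0.07  0.08  2.55  2.82  0.55 -1.39]
WARN [435.79044147  81.44597879 217.5       ] 5.958131447226206 [-0.01  0.04  0.   -0.    0.02 -0.01]
WARN [430.14163362  78.37947101 200.        ] 11.031598249132227 [-0.01  0.05  0.   -0.    0.02 -0.01]
q [ 0.03  0.26  2.58  2.83  0.66 -1.46]
WARN [429.48189402  77.94387527 182.5       ] 11.828888416891582 [ 0.    0.06  0.    0.02  0.04 -0.03]
WARN [428.82215441  77.50827953 165.        ] 11.795253733421648 [ 0.    0.07  0.    0.02  0.05 -0.03]
WARN [428.1624148   77.07268379 147.5       ] 10.898595972308922 [ 0.    0.07  0.    0.02  0.05 -0.02]
WARN [427.50267519  76.63708805 130.        ] 9.115930055235976 [ 0.    0.07  0.    0.02  0.05 -0.02]
q [ 0.03  0.52  2.58  2.9   0.85 -1.56]
WARN [427.18069991  76.55081504 116.33333333] 4.899868496553214 [ 0.    0.04  0.    0.01  0.02 -0.01]
q [ 0.06  0.72  2.53  2.96  0.84 -1.6 ]
[3, [-2.0, 0.2, -1.9], [0.0, -0.1, -0.0]],[3, [-2.0, 0.2, -1.9], [0.0, -0.1, -0.0]],[3, [-2.0, 0.2, -1.9], [0.0, -0.1, -0.0]],[3, [-2.0, 0.2, -1.9], [0.0, -0.1, -0.0]],[3, [-1.8, 0.1, 0.3], [0.0, -1.2, 0.0]],[3, [-1.8, 0.2, 0.4], [-0.0, -1.2, -0.0]],[3, [-1.8, 0.2, 0.4], [0.0, -1.2, 0.0]],[3, [-1.8, 0.1, 0.5], [-0.0, -1.2, -0.0]],
```

Run:
```python
from plan import *
Ps=cart([(-90,8,270),(-122,2,200),(-126,1,130),(-128,1,48)],[53,45,42,40],[5,4,4,6])
R=rows(Ps,3);[print(r,end=",") for r in R[:9]];print()
```

```text
q [ 0.09  0.02  2.47  2.66  0.3  -1.21]
q [ 0.06  0.15  2.51  2.69  0.33 -1.28]
q [ 0.06  0.39  2.53  2.87  0.52 -1.48]
q [ 0.07  0.69  2.51  2.96  0.76 -1.59]
[3, [-1.5, 0.1, -1.4], [0.0, -1.5, -0.0]],[3, [-1.5, 0.1, -1.3], [0.0, -1.5, -0.0]],[3, [-1.5, 0.1, -1.3], [0.0, -1.5, -0.0]],[3, [-1.6, 0.1, -1.3], [0.0, -1.5, -0.0]],[3, [-1.6, 0.1, -1.2], [0.0, -1.5, -0.0]],[3, [-1.9, 0.1, 0.4], [0.0, -2.0, -0.0]],[3, [-1.9, 0.1, 0.5], [0.0, -2.0, -0.0]],[3, [-1.8, 0.1, 0.5], [0.0, -2.0, -0.0]],[3, [-1.8, 0.1, 0.6], [0.0, -2.0, -0.0]],
```

Request:
servo_tool:
  increments:
    - [3, [-1.5, 0.1, -1.4], [0.0, -1.5, -0.0]]
    - [3, [-1.5, 0.1, -1.3], [0.0, -1.5, -0.0]]
    - [3, [-1.5, 0.1, -1.3], [0.0, -1.5, -0.0]]
    - [3, [-1.6, 0.1, -1.3], [0.0, -1.5, -0.0]]
    - [3, [-1.6, 0.1, -1.2], [0.0, -1.5, -0.0]]
    - [3, [-1.9, 0.1, 0.4], [0.0, -2.0, -0.0]]
    - [3, [-1.9, 0.1, 0.5], [0.0, -2.0, -0.0]]
    - [3, [-1.8, 0.1, 0.5], [0.0, -2.0, -0.0]]
    - [3, [-1.8, 0.1, 0.6], [0.0, -2.0, -0.0]]
    - [3, [0, 0, 0], [0, 0, 0]]

```text
time: 11.88
eef_pos: [418.6, 78.0, 191.9]
tool_rot: [-2.81, -0.363, -1.117]
ft_force: [-0.2, 0.3, -0.0]
finger_gap: 30.1
```

```bash
python3 st.py
python3 - <<'E'
from plan import *
Ps=cart([(-127,1,130),(-129,1,48)],[42,40],[4,5])
R=rows(Ps,3);[print(r,end=",") for r in R];print()
E
```

```text
11.875 [0.0688, 0.1482, 2.5324, 2.7098, 0.3142, -1.2949] [418.6  78.  191.9] [-0.2  0.3 -0. ]
[[0.703, 0.254, 0.664], [0.184, -0.967, 0.175], [0.687, -0.001, -0.727]]
lane tcp [-136.2    4.6  191.9] tool z in lane [ 0.687 -0.002 -0.727] tool y [-0.005 -1.    -0.001]
q [ 0.06  0.39  2.53  2.87  0.52 -1.48]
q [ 0.07  0.69  2.52  2.96  0.76 -1.59]
[3, [-0.9, 0.1, 1.3], [0.0, -0.3, -0.1]],[3, [-0.9, 0.1, 1.3], [0.0, -0.3, -0.1]],[3, [-0.9, 0.1, 1.3], [0.0, -0.3, -0.1]],[3, [-0.9, 0.1, 1.3], [0.0, -0.3, -0.1]],[3, [-1.1, 0.0, 1.2], [-0.0, -0.4, 0.0]],[3, [-1.1, -0.0, 1.2], [0.0, -0.4, -0.0]],[3, [-1.1, -0.0, 1.2], [-0.0, -0.4, -0.0]],[3, [-1.1, -0.0, 1.2], [0.0, -0.4, 0.0]],[3, [-1.1, 0.0, 1.2], [0.0, -0.4, 0.0]],
```

Request:
servo_tool:
  increments:
    - [3, [-0.9, 0.1, 1.2], [0, -0.3, -0.1]]
    - [3, [-0.9, 0.1, 1.2], [0, -0.3, -0.1]]
    - [3, [-0.9, 0.1, 1.2], [0, -0.3, -0.1]]
    - [3, [-0.9, 0.1, 1.2], [0, -0.3, -0.1]]
    - [3, [0, 0, 0], [0, 0, 0]]

```text
time: 12.5
eef_pos: [429.0, 76.0, 130.7]
tool_rot: [-2.824, -0.375, -1.094]
ft_force: [-0.2, 0.4, 0.9]
finger_gap: 30.3
```

```bash
python3 st.py
python3 - <<'E'
from plan import *
Ps=cart([(-131,1,46)],[40],[6])
R=rows(Ps,3);[print(r,end=",") for r in R];print()
E
```

```text
12.5 [0.0612, 0.3904, 2.5334, 2.8768, 0.5263, -1.4932] [429.   76.  130.7] [-0.2  0.4  0.9]
[[0.713, 0.26, 0.651], [0.195, -0.966, 0.172], [0.673, 0.004, -0.739]]
lane tcp [-126.7   -0.   130.7] tool z in lane [ 0.673 -0.003 -0.739] tool y [ 0.001 -1.     0.004]
q [ 0.07  0.7   2.52  2.96  0.77 -1.59]
[3, [-1.0, -0.0, 1.0], [0.0, -0.4, 0.0]],[3, [-1.0, -0.0, 1.0], [0.0, -0.4, 0.0]],[3, [-1.0, -0.0, 1.0], [0.0, -0.4, 0.0]],[3, [-1.0, -0.0, 1.0], [0.0, -0.4, 0.0]],[3, [-1.0, -0.0, 1.0], [0.0, -0.4, 0.0]],[3, [-1.0, -0.0, 1.0], [0.0, -0.4, 0.0]],
```

Request:
servo_tool:
  increments:
    - [3, [-1.0, 0, 1.0], [0, -0.4, 0]]
    - [3, [-1.0, 0, 1.0], [0, -0.4, 0]]
    - [3, [-1.0, 0, 1.0], [0, -0.4, 0]]
    - [3, [-1.0, 0, 1.0], [0, -0.4, 0]]
    - [3, [-1.0, 0, 1.0], [0, -0.4, 0]]
    - [3, [-1.0, 0, 1.0], [0, -0.4, 0]]
    - [3, [0, 0, 0], [0, 0, 0]]

```text
time: 13.38
eef_pos: [428.6, 75.4, 48.0]
tool_rot: [-2.844, -0.379, -1.049]
ft_force: [-0.1, 0.3, 0.1]
finger_gap: 30.1
```

```bash
python3 st.py
python3 - <<'E'
from plan import *
im,_=env.read_camera("wrist");cv2.imwrite("pics/w3.png",im)
Ps=cart([(18,0,46)],[40],[30])
R=rows(Ps,3);[print(r,end=",") for r in R[:3]];print()
E
```

```text
13.375 [0.0642, 0.6953, 2.5154, 2.9618, 0.7738, -1.5967] [428.6  75.4  48. ] [-0.1  0.3  0.1]
[[0.734, 0.26, 0.627], [0.201, -0.966, 0.166], [0.649, 0.004, -0.761]]
lane tcp [-127.2   -0.5   48. ] tool z in lane [ 0.649 -0.002 -0.761] tool y [ 0.001 -1.     0.004]
q [ 0.14  0.67  2.22  2.95  0.45 -1.5 ]
[3, [0.4, -0.0, 0.3], [0.0, -0.0, 0.0]],[3, [0.4, -0.0, 0.3], [0.0, -0.0, 0.0]],[3, [0.4, -0.0, 0.3], [0.0, -0.0, 0.0]],
```

View pics/w3.png

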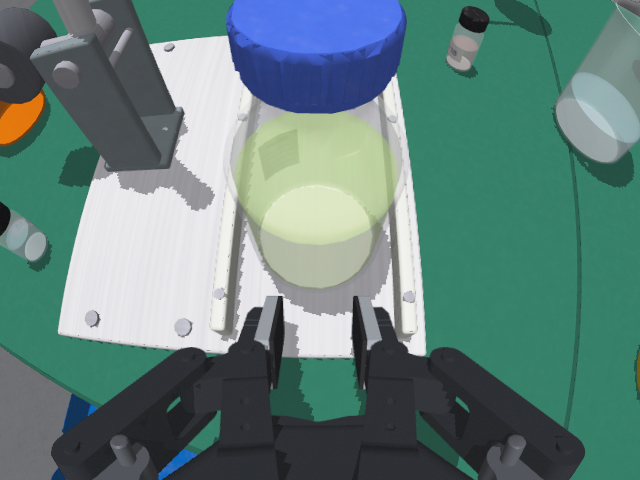

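The wrist view shows the bottle centred between the rails ahead of the two fingers (260 and 370, row 310), with the rails on either side. Now I push at about 40 mm/s.

Request:
servo_tool:
  increments:
    - [3, [0.4, 0, 0.34], [0, 0, 0]]
    - [3, [0.3, 0, 0.26], [0, 0, 0]]
    - [3, [0.3, 0, 0.26], [0, 0, 0]]
    - [3, [0.3, 0, 0.26], [0, 0, 0]]
    - [3, [0.3, 0, 0.26], [0, 0, 0]]
    - [3, [0.4, 0, 0.34], [0, 0, 0]]
    - [3, [0.4, 0, 0.34], [0, 0, 0]]
    - [3, [0.4, 0, 0.34], [0, 0, 0]]

```text
time: 14.42
eef_pos: [466.6, 85.7, 50.3]
tool_rot: [-2.843, -0.379, -1.051]
ft_force: [-1.8, -0.2, 0.2]
finger_gap: 29.8
```

```bash
python3 st.py
cat > cap.py <<'E'
from plan import *
im,W=cloud("side");hsv=cv2.cvtColor(im,cv2.COLOR_BGR2HSV);L=(W-O)@A
k=(hsv[...,0]>105)&(hsv[...,0]<128)&(hsv[...,1]>120)&(L[...,2]>138)&(L[...,2]<165)&(abs(L[...,1])<60)&(abs(L[...,0])<150)
P=L[k];print("cap n",len(P),"mid",((np.nanpercentile(P,2,axis=0)+np.nanpercentile(P,98,axis=0))/2).round(1),"top z",np.nanpercentile(P[:,2],95).round(1))
im2,_=env.read_camera("wrist")
E
python3 cap.py
```

```text
14.425 [0.0913, 0.664, 2.4387, 2.967, 0.6695, -1.5676] [466.6  85.7  50.3] [-1.8 -0.2  0.2]
[[0.733, 0.26, 0.629], [0.201, -0.966, 0.166], [0.65, 0.005, -0.76]]
lane tcp [-87.9  -0.3  50.3] tool z in lane [ 0.65  -0.003 -0.76 ] tool y [ 0.002 -1.     0.005]
cap n 281 mid [-41.5   1.1 148.8] top z 152.7
```

The bottle slides upright with only 1.8 N on the tool. I'll continue to just short of the stop.

Request:
servo_tool:
  increments:
    - [3, [0.4, 0, 0.38], [0, 0, 0]]
    - [3, [0.4, 0, 0.38], [0, 0, 0]]
    - [3, [0.4, 0, 0.38], [0, 0, 0]]
    - [3, [0.4, 0, 0.38], [0, 0, 0]]
    - [3, [0.4, 0, 0.38], [0, 0, 0]]
    - [3, [0.4, 0, 0.38], [0, 0, 0]]
    - [3, [0.4, 0, 0.38], [0, 0, 0]]
    - [3, [0.4, 0, 0.38], [0, 0, 0]]
    - [3, [0.4, 0, 0.38], [0, 0, 0]]
    - [3, [0.4, 0, 0.38], [0, 0, 0]]
    - [3, [0.4, 0, 0.38], [0, 0, 0]]
    - [3, [0.4, 0, 0.38], [0, 0, 0]]

```text
time: 16.02
eef_pos: [534.6, 104.1, 46.9]
tool_rot: [-2.843, -0.379, -1.052]
ft_force: [-1.6, -0.8, 1.6]
finger_gap: 30.3
```

```bash
python3 st.py; python3 cap.py
```

```text
16.025 [0.125, 0.6643, 2.296, 2.97, 0.5291, -1.5306] [534.6 104.1  46.9] [-1.6 -0.8  1.6]
[[0.732, 0.26, 0.629], [0.201, -0.966, 0.166], [0.651, 0.005, -0.759]]
lane tcp [-17.4  -0.2  46.9] tool z in lane [ 0.651 -0.003 -0.759] tool y [ 0.002 -1.     0.005]
cap n 190 mid [ 34.6   1.2 147.9] top z 152.6
```

Request:
servo_tool:
  increments:
    - [3, [0.4, 0, 0.35], [0, 0, 0]]
    - [3, [0.4, 0, 0.35], [0, 0, 0]]
    - [3, [0.4, 0, 0.35], [0, 0, 0]]
    - [3, [0.3, 0, 0.26], [0, 0, 0]]
    - [3, [0.3, 0, 0.26], [0, 0, 0]]
    - [3, [0.2, 0, 0.18], [0, 0, 0]]
    - [3, [0.2, 0, 0.18], [0, 0, 0]]

```text
time: 17.0
eef_pos: [564.8, 112.3, 46.5]
tool_rot: [-2.843, -0.379, -1.052]
ft_force: [-2.3, -0.2, 2.5]
finger_gap: 30.0
```

```bash
python3 st.py; python3 cap.py
```

```text
17.0 [0.1361, 0.6697, 2.2321, 2.9664, 0.4712, -1.5144] [564.8 112.3  46.5] [-2.3 -0.2  2.5]
[[0.732, 0.26, 0.629], [0.201, -0.965, 0.166], [0.651, 0.005, -0.759]]
lane tcp [13.8 -0.1 46.5] tool z in lane [ 0.651 -0.002 -0.759] tool y [ 0.002 -1.     0.005]
cap n 291 mid [ 59.8   1.9 147.5] top z 152.8
```

Request:
servo_tool:
  increments:
    - [3, [0.2, 0, 0.17], [0, 0, 0]]
    - [3, [0.2, 0, 0.17], [0, 0, 0]]
    - [3, [0.15, 0, 0.13], [0, 0, 0]]

```text
time: 17.48
eef_pos: [572.2, 114.2, 46.5]
tool_rot: [-2.843, -0.379, -1.052]
ft_force: [-1.6, -1.2, 1.4]
finger_gap: 29.6
```

Request:
servo_tool:
  increments:
    - [3, [0.15, 0, 0.13], [0, 0, 0]]

```text
time: 17.6
eef_pos: [574.2, 114.7, 46.4]
tool_rot: [-2.843, -0.379, -1.052]
ft_force: [-2.1, -1.2, 1.5]
finger_gap: 29.8
```

```bash
python3 st.py; python3 cap.py
```

```text
17.6 [0.1391, 0.6721, 2.212, 2.9647, 0.4535, -1.5091] [574.2 114.7  46.4] [-2.1 -1.2  1.5]
[[0.732, 0.26, 0.629], [0.201, -0.965, 0.166], [0.651, 0.005, -0.759]]
lane tcp [23.5 -0.1 46.4] tool z in lane [ 0.651 -0.003 -0.759] tool y [ 0.002 -1.     0.005]
cap n 292 mid [ 69.2   1.8 146.9] top z 152.6
```

Request:
servo_tool:
  increments:
    - [3, [0.15, 0, 0.13], [0, 0, 0]]

```text
time: 17.82
eef_pos: [576.2, 115.3, 46.4]
tool_rot: [-2.843, -0.379, -1.052]
ft_force: [-2.2, -0.4, 0.6]
finger_gap: 30.2
```

Request:
servo_tool:
  increments:
    - [3, [0.1, 0, 0.09], [0, 0, 0]]

```text
time: 17.95
eef_pos: [577.3, 115.6, 46.2]
tool_rot: [-2.843, -0.379, -1.051]
ft_force: [-6.4, -1.5, 4.4]
finger_gap: 30.1
```

Request:
servo_tool:
  increments:
    - [3, [0.1, 0, 0.09], [0, 0, 0]]

```text
time: 18.08
eef_pos: [577.5, 115.7, 45.8]
tool_rot: [-2.844, -0.379, -1.048]
ft_force: [-8.3, -3.4, 6.6]
finger_gap: 29.9
```

The stop is felt: the force rose to about 9 N and the motion halted. I'll back off straight and check.

Request:
servo_tool:
  increments:
    - [3, [-0.2, 0, -0.17], [0, 0, 0]]
    - [3, [-0.4, 0, -0.34], [0, 0, 0]]
    - [3, [-0.8, 0, -0.7], [0, 0, 0]]
    - [3, [-0.8, 0, -0.7], [0, 0, 0]]
    - [3, [-0.8, 0, -0.7], [0, 0, 0]]
    - [3, [-0.8, 0, -0.7], [0, 0, 0]]
    - [3, [0, 0, 0], [0, 0, 0]]
    - [3, [0, 0, 0], [0, 0, 0]]

```text
time: 19.08
eef_pos: [526.0, 101.7, 46.7]
tool_rot: [-2.844, -0.379, -1.05]
ft_force: [0.3, 0.7, 0.7]
finger_gap: 29.9
```

```bash
python3 st.py; python3 cap.py
python3 - <<'E'
from plan import *
im,W=cloud("side");cv2.imwrite("pics/s4c.png",cv2.resize(im[180:400,225:445],None,fx=2.7,fy=2.7))
E
```

```text
19.075 [0.1216, 0.6639, 2.3136, 2.9707, 0.5448, -1.535] [526.  101.7  46.7] [0.3 0.7 0.7]
[[0.733, 0.26, 0.628], [0.2, -0.966, 0.166], [0.65, 0.005, -0.76]]
lane tcp [-26.4  -0.2  46.7] tool z in lane [ 0.65  -0.003 -0.76 ] tool y [ 0.001 -1.     0.005]
cap n 290 mid [ 72.5   1.8 148.2] top z 152.9
```

View pics/s4c.png

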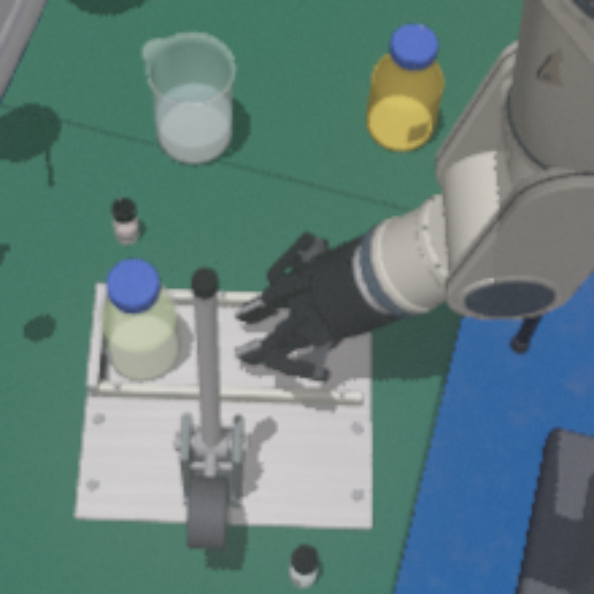

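The bottle stands against the stop at (140,330) in the crop. The barrier is raised (cap at 205,280), the bystanders are in their places, and the fingers are clear of the bottle. I'm handing in.

```bash
python3 -c "
from plant import env
print(env.close_job())"
```

```text
the job is handed in; nothing more can be done
None
```

I raised the barrier with closed fingers from below, following its arc past the balance point. It tipped over and stayed up by itself. I then pushed the bottle along the lane with two slightly open fingers until I felt the stop, backed off and handed in at about 19 s. The hand-in reports no verdict.

**Last checks:**
- **Bottle:** the cap centre measured x ≈ 72 mm, y ≈ 2 mm in the lane frame, against 70 mm nominal at the stop, so within my few-mm camera error. The cap height did not change, so the bottle stands upright.
- **Force:** the most I read on the wrist was about 11 N, at the stop. While the bottle was sliding it was 2 to 3 N.
- **Barrier:** it looked upright in the final picture. Depth points along the bar, taken right after the lift, reached z ≈ 382 mm over the pivot.
- **Bystanders:** the beaker and both vials look unmoved in the last picture. The cork was outside that crop, so I did not check it, but the arm never went near it.

One mid-push cap reading was about 6 mm off, probably because the raised bar partly hid the cap. The later readings agreed with each other.

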